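Refit the chromatograph's service tray

ROBOT

A 6-joint arm with a two-finger parallel gripper is mounted at the origin on the work surface. World frame = base frame: x ahead of the robot, y to its left, z up, the work surface at z = 0. Lengths are in m, angles in rad, forces in N, time in s.
With the tool pointing down it reaches from about 0.25 to 0.8 m from the base axis. Payload 8.5 kg.
Tool frame: the origin (TCP) lies midway between the tips of the shut fingers; the grasp point (between the pads) lies 19 mm behind it; z points along the fingers, y is the direction in which the jaws open and shut (so a half turn about z gives the same grasp; the last joint's range is limited). The gripper opens to 85 mm and grips with 20 to 120 N. Pads are 22 mm wide; open, the fingers measure 114 mm over their backs; the gripper's body (76 mm by 85 mm) begins 54 mm behind the grasp point. The pads swing forward as they close: fully open they stand 13 mm farther back than shut.
Start: joints at [1.275, 0.238, -0.013, 1.319, 0, 1.571], TCP at [0.153, 0.502, 0.231] pointing down, gripper open.
Joint ranges: [-2.66, 2.66], [-1.03, 1.9], [-1.14, 1.46], [-1.82, 2.27], [-1.45, 1.34], [-3.14, 3.14]. Speed limits (rad/s): [2.22, 2.22, 2.79, 3.14, 3.14, 3.14].

INTERFACE

Orientations are given as a rotation vector (axis times angle).
In Python, from plant import manip, vision gives the robot as it stands. The module is installed in compiled form; this text tells all that it offers. Calls block until the motion is done:
- manip.reach(position, orientation): joint-space move of the TCP to a pose.
- manip.move_l(position, attitude=None, speed=0.15, threshold=None): straight line of the TCP; attitude=None keeps the orientation; speed is the mean speed in m/s. With threshold (N) it stops when the force on the tool has changed by that much, and returns True; else False.
- manip.set_joints(angles): joint-space move.
- manip.command_gripper(opening): finger opening in m; the grip force is fixed at half the most; returns when the fingers have stopped.
- manip.dwell(seconds).
- manip.ik(position, orientation): joint angles nearest the present ones, or None.
- vision.get_image(name): name is "scene" or "side" or "wrist"; returns the picture (480x640x3 uint8, red, green, blue); there is no depth.
- vision.camera_model(name): a dict with "camera_matrix" (3x3 intrinsics, pixels), "cam_to_world" (4x4, takes a point from camera to world coordinates); the wrist camera has in their place "tool_from_camera" (4x4, takes a point from camera to tool coordinates, whose origin is the TCP and whose axes are the flange's). Camera axes: x right, y down, z forward; pixel columns grow to the right and rows downward; lengths in m; the calibration is good to about 2 mm. A picture is of the moment at which its call begins: read the wrist's pose just before it. camera_model takes no time and is no camera call.
A pose or a line that the arm cannot do raises manip.IKError and nothing moves.
- manip.job_done(): hands the job in, once; it reports no verdict.
Readings, each from a call of its own:
- manip.current_t(): time.
- manip.current_q(): joint angles.
- manip.current_joint_velocities(): joint speeds.
- manip.current_tau(): joint torques, N m.
- manip.current_eef_pos(): TCP position.
- manip.current_tcp_rot(): TCP orientation.
- manip.current_ft_force(): force on the tool from outside, world axes, zero at the start.
- manip.current_ft_torque(): the same for the moment, N m.
- manip.current_finger_gap(): finger opening in m.
Only numpy, scipy, OpenCV 4.12 (cv2) and the standard library are available. Lean on these libraries where they do the work, as an engineer would, in place of code of your own. Each camera call takes 0.05 s, during which the arm holds its last target.

TASK

Get the gas chromatograph's white service tray ready for the next column change: drop every bent bracket that lies in the tray into the grey reject box, lay each straight bracket from the bench flat in a bracket compartment of its own, and lay the brush and the flat spatula flat in the compartments cut to their outlines, head in the head pocket. Leave the tin, the small cardboard box and the wrench where they are.

Things in the scene. Friction and masses are not known exactly. Their poses are not given: they have to be found in the camera images.
- tray: White plastic tray, fixed, 266 (own x) x 176 (y) x 17 mm high. Origin: centre of its underside; z up. Floors are 5 mm above the bench; walls stand 12 mm above them. -x half: three bracket compartments along x; +x half: two tool compartments along y. Side walls are interrupted at mid-length (54 mm beside brackets, 50 mm or more beside tool handles) so that fingers reach down beside a part.
- lane0 (a point): Centre of the floor of a bracket compartment (own axes those of the tray): 122 mm along tray x by 40 mm along tray y, at tray x -64 mm, y -60 mm. Neighbouring compartments are 60 mm apart, so open the fingers only a little when setting a bracket down. It may hold a bent bracket at the start. Any straight bracket may go in any of the three.
- lane1 (a point): Centre of the floor of a bracket compartment (own axes those of the tray): 122 mm along tray x by 40 mm along tray y, at tray x -64 mm, y 0 mm. Neighbouring compartments are 60 mm apart, so open the fingers only a little when setting a bracket down. It may hold a bent bracket at the start. Any straight bracket may go in any of the three.
- lane2 (a point): Centre of the floor of a bracket compartment (own axes those of the tray): 122 mm along tray x by 40 mm along tray y, at tray x -64 mm, y 60 mm. Neighbouring compartments are 60 mm apart, so open the fingers only a little when setting a bracket down. It may hold a bent bracket at the start. Any straight bracket may go in any of the three.
- brush_bay (a point): Centre of the floor of the brush compartment (tray x +37 mm): 156 mm along tray y. Head pocket at the +y end, 40 mm wide and 74 mm long; handle slot at the -y end, 30 mm wide and 32 mm long. No side walls from y -46 to +4 mm.
- spatula_bay (a point): Centre of the floor of the spatula compartment (tray x +101 mm): 156 mm along tray y. Blade pocket at the -y end, 56 mm wide and 54 mm long; handle slot at the +y end, 30 mm wide and 32 mm long. No side walls from y -24 to +46 mm.
- straight0: Straight flat steel bracket, 110 (own x) x 28 (y) x 10 mm (z), about 0.1 kg, a dark hole near each end, either face up. Origin: centre of the bar. Lies on the bench at the start; may be absent.
- straight1: Straight flat steel bracket, 110 (own x) x 28 (y) x 10 mm (z), about 0.1 kg, a dark hole near each end, either face up. Origin: centre of the bar. Lies on the bench at the start; may be absent.
- straight2: Straight flat steel bracket, 110 (own x) x 28 (y) x 10 mm (z), about 0.1 kg, a dark hole near each end, either face up. Origin: centre of the bar. Lies on the bench at the start; may be absent.
- bent0: Bent steel bracket, a spoiled one: 28 mm wide (own y), 10 mm thick, two straight legs of 57 mm that slope down 28 degrees from a ridge in the middle, to own +x and -x, like a low roof 104 mm long and 37 mm high. Origin: on the mid-plane of the metal at the ridge, 31 mm above the floor it stands on; z up. About 0.1 kg. Lies in a bracket compartment of the tray at the start; may be absent.
- bent1: Bent steel bracket, a spoiled one: 28 mm wide (own y), 10 mm thick, two straight legs of 57 mm that slope down 28 degrees from a ridge in the middle, to own +x and -x, like a low roof 104 mm long and 37 mm high. Origin: on the mid-plane of the metal at the ridge, 31 mm above the floor it stands on; z up. About 0.1 kg. Lies in a bracket compartment of the tray at the start; may be absent.
- bent2: Bent steel bracket, a spoiled one: 28 mm wide (own y), 10 mm thick, two straight legs of 57 mm that slope down 28 degrees from a ridge in the middle, to own +x and -x, like a low roof 104 mm long and 37 mm high. Origin: on the mid-plane of the metal at the ridge, 31 mm above the floor it stands on; z up. About 0.1 kg. Lies in a bracket compartment of the tray at the start; may be absent.
- brush: Cleaning brush, 144 mm long along own x, 14 mm thick, about 0.07 kg: wooden handle 18 mm wide from x -72 to +8 mm, head with stiff grey bristles 30 mm wide from x +8 to +72 mm. Origin: middle of its length, width and thickness. Either face may be up.
- brush_head (a point): Middle of the brush's head end, 72 mm from its origin along own +x.
- spatula: Flat spatula, 144 mm long along own x, about 0.08 kg: wooden handle 18 mm wide and 12 mm thick from x -72 to +30 mm, thin steel blade 46 mm wide and 4 mm thick at mid-thickness from x +28 to +72 mm. Origin: middle of its length, width and thickness. Either face may be up.
- spatula_head (a point): Middle of the spatula's blade end, 72 mm from its origin along own +x.
- reject: Grey open-topped reject box, fixed to the bench, 180 (own x) x 130 (y) x 70 mm high, walls 5 mm. Origin: centre of its underside.
- reject_in (a point): Centre of the inner floor of the reject box, own axes those of the box; inside 170 x 120 mm, 65 mm deep.
- tin: Bystander: low round metal tin, 52 mm across, 35 mm high; origin under its centre.
- septa_box: Bystander: small cardboard box, 60 x 42 x 22 mm high; origin under its centre.
- wrench: Bystander: wrench, 140 mm long along own x, lying on the bench; not part of the tray.
There are look-alikes about, which are no part of the job. Leave any blue or turquoise look-alike of the bent0 alone.

How it is judged:
By the outcome, as a careful person would: the job done as asked, in the order asked, and still so for the second after the job is handed in, with the robot touching nothing.
Of straight0, straight1, straight2 only 2 to 3 are there at a start; the rules pass over those that are not, and their reading is None.
Of bent0, bent1, bent2 only 2 to 3 are there at a start; the rules pass over those that are not, and their reading is None.
At some moment in a run one of straight0, straight1, straight2, brush, spatula may be knocked a few centimetres aside while the robot is not near it.
Once in a run the grip may slacken for a moment while it holds something.
It also fails if it takes over 210 s, if anything falls off the work surface, if the arm or the gripper's body presses on something with over 40 N, if the wrist force passes 120 N, or if a joint passes its speed limit or range.

## Working session

There is one attempt and no reset: what is moved stays moved. The work goes in short steps, each a Python script; the robot and the scene stay as the last script left them, time stands still between calls to the robot, and variables do not carry over. Pictures are saved under pics/ and viewed, and the job is handed in when it is done.

```bash
mkdir -p pics; ls; python3 - <<'E'
from plant import manip, vision
import cv2,numpy as np
np.set_printoptions(precision=4,suppress=True)
for n in ["scene","side","wrist"]:
    im=vision.get_image(n); cv2.imwrite(f"pics/{n}0.png",im[:,:,::-1])
    print(n,vision.camera_model(n))
print(manip.current_t(),manip.current_eef_pos(),manip.current_tcp_rot(),manip.current_finger_gap())
E
```

```text
pics
scene {'camera_matrix': array([[586.1247,   0.    , 323.1227],
       [  0.    , 586.1247, 227.5336],
       [  0.    ,   0.    ,   1.    ]]), 'cam_to_world': array([[ 0.5858,  0.6304, -0.5094,  1.1758],
       [ 0.8104, -0.4473,  0.3784, -0.4858],
       [ 0.0106, -0.6344, -0.7729,  1.1171],
       [ 0.    ,  0.    ,  0.    ,  1.    ]])}
side {'camera_matrix': array([[597.3773,   0.    , 320.1877],
       [  0.    , 597.3773, 249.5962],
       [  0.    ,   0.    ,   1.    ]]), 'cam_to_world': array([[-0.9946, -0.0851,  0.0597,  0.3877],
       [-0.1034,  0.753 , -0.6498,  1.0136],
       [ 0.0103, -0.6525, -0.7578,  1.2027],
       [ 0.    ,  0.    ,  0.    ,  1.    ]])}
wrist {'camera_matrix': array([[370.458 ,   0.    , 319.6305],
       [  0.    , 370.458 , 243.1842],
       [  0.    ,   0.    ,   1.    ]]), 'tool_from_camera': array([[ 0.0011, -0.9488, -0.3159,  0.0815],
       [ 1.    ,  0.0009,  0.0009, -0.0002],
       [-0.0005, -0.3159,  0.9488, -0.1429],
       [ 0.    ,  0.    ,  0.    ,  1.    ]])}
0.15 [0.153  0.5019 0.2308] [-0.4629 -3.1072  0.0017] 0.0856236007410617
```

View pics/scene0.png

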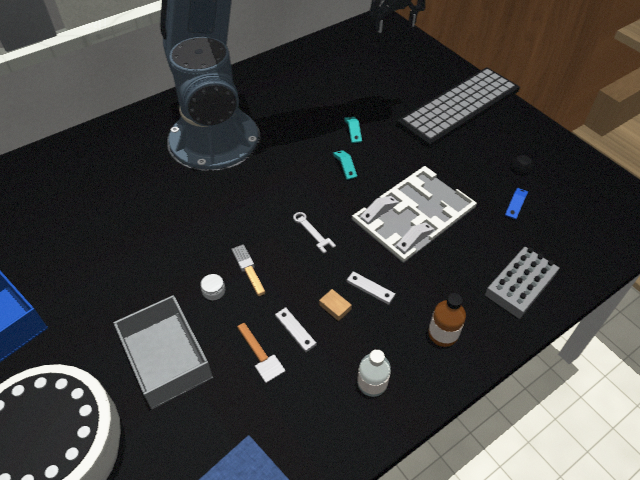

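View pics/side0.png

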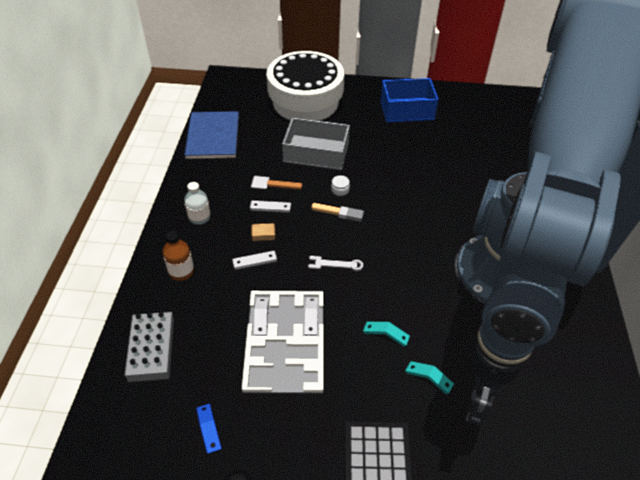

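View pics/wrist0.png

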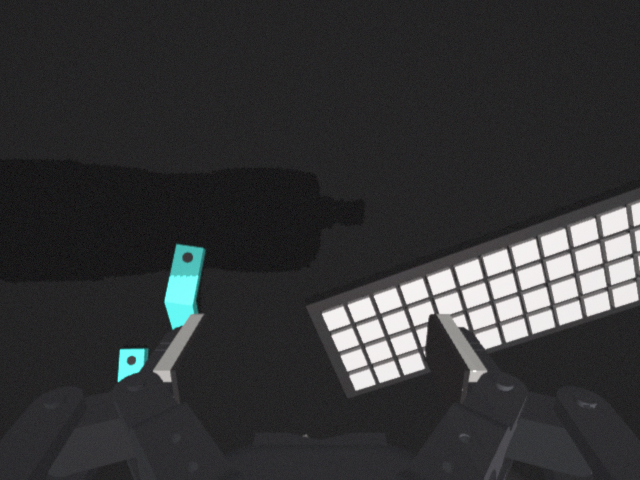

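Two bent brackets are in the tray (side view: 261,315 and 311,315), in the outer lanes. Two straight ones are on the bench (270,206 and 255,260), with the brush at (338,211) and the spatula at (277,184). The turquoise and blue look-alikes are at (386,331), (430,376) and (208,428), and I'll leave those alone. Next I'll check enlarged crops.

```bash
python3 - <<'E'
import cv2,numpy as np
a=cv2.imread("pics/side0.png");b=cv2.imread("pics/scene0.png")
cv2.imwrite("pics/c1.png",cv2.resize(a[165:400,230:380],None,fx=4,fy=4,interpolation=cv2.INTER_CUBIC)[:600*2])
c=cv2.resize(a[285:395,235:385],None,fx=5,fy=5,interpolation=cv2.INTER_CUBIC);cv2.imwrite("pics/c1.png",c)
c=cv2.resize(a[110:275,225:375],None,fx=3.6,fy=3.6,interpolation=cv2.INTER_CUBIC);cv2.imwrite("pics/c2.png",c)
c=cv2.resize(b[155:265,340:490],None,fx=5,fy=5,interpolation=cv2.INTER_CUBIC);cv2.imwrite("pics/c3.png",c)
E
```

```text
(no output)
```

View pics/c1.png

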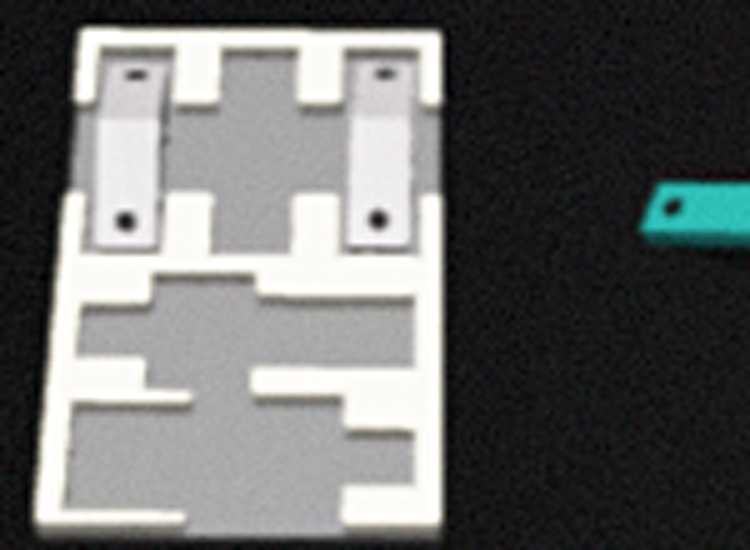

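View pics/c2.png

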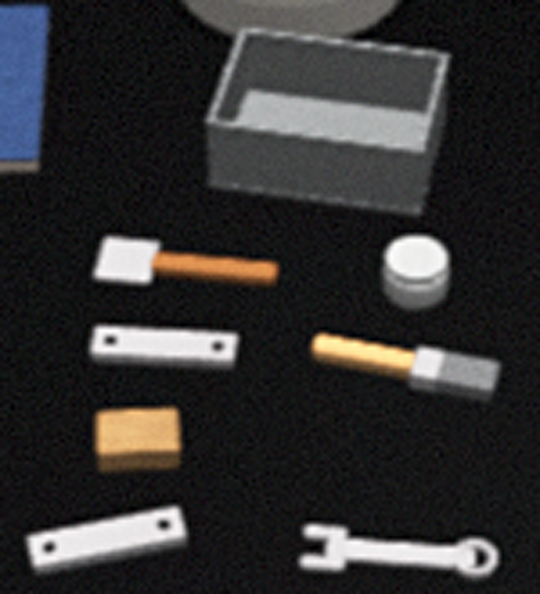

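View pics/c3.png

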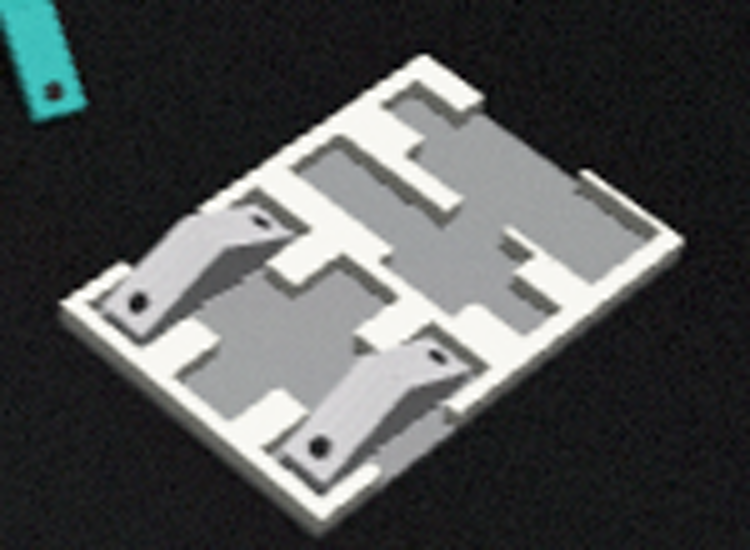

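```bash
cat > h.py <<'E'
from plant import manip, vision
import cv2,numpy as np
from scipy.spatial.transform import Rotation as R
np.set_printoptions(precision=4,suppress=True)
def cam(n):
    m=vision.camera_model(n); K=m["camera_matrix"]
    if n=="wrist":
        T=np.eye(4);T[:3,:3]=R.from_rotvec(manip.current_tcp_rot()).as_matrix();T[:3,3]=manip.current_eef_pos()
        return K,T@m["tool_from_camera"]
    return K,m["cam_to_world"]
def toplane(px,z,K,T):
    px=np.atleast_2d(np.asarray(px,float))
    d=np.c_[px,np.ones(len(px))]@np.linalg.inv(K).T@T[:3,:3].T
    s=(z-T[2,3])/d[:,2]
    return T[:3,3]+d*s[:,None]
def toimg(P,K,T):
    p=(np.atleast_2d(P)-T[:3,3])@T[:3,:3]@K.T
    return p[:,:2]/p[:,2:]
def rect(mask,z,K,T,off=(0,0),hull=True):
    cs,_=cv2.findContours(mask.astype(np.uint8),cv2.RETR_EXTERNAL,cv2.CHAIN_APPROX_NONE)
    c=max(cs,key=cv2.contourArea)[:,0,:]+np.array(off)
    w=toplane(c,z,K,T)[:,:2]*1000
    (cx,cy),(a,b),ang=cv2.minAreaRect(w.astype(np.float32))
    if a<b: a,b,ang=b,a,ang+90
    return np.array([cx,cy]),a,b,ang,w,c
def box(im,x0,y0,x1,y1): return im[y0:y1,x0:x1]
def save(n,im): cv2.imwrite("pics/"+n,im[:,:,::-1])
DOWN=lambda yaw: (R.from_euler('z',yaw)*R.from_rotvec([np.pi,0,0])).as_rotvec()  # tool x at yaw, tool y at yaw-90
E
cat > m.py <<'E'
from h import *
K={n:cam(n) for n in ["scene","side"]}
I={n:cv2.imread(f"pics/{n}0.png")[:,:,::-1] for n in K}
def go(name,n,r,z,f):
    x0,y0,x1,y1=r; c=I[n][y0:y1,x0:x1].astype(int)
    o=rect(f(c),z,*K[n],off=(x0,y0)); print(name,n,o[0],round(o[1],1),round(o[2],1),round(o[3],1))
    return o
br=lambda t:(lambda c:(c.min(2)>t)&(c.max(2)-c.min(2)<40))
any_=lambda c:(c.max(2)>70)
for t in (110,):
  go("tray","side",(235,280,335,400),.017,br(t)); go("tray","scene",(345,160,485,265),.017,br(t))
for t in (100,170,200):
  print(t)
  go("sA","side",(240,195,300,216),.010,br(t)); go("sA","scene",(268,300,322,355),.010,br(t))
  go("sB","side",(225,245,285,272),.010,br(t)); go("sB","scene",(340,266,400,308),.010,br(t))
go("spat","side",(245,172,308,194),.010,any_); go("spat","scene",(232,318,290,386),.010,any_)
go("brush","side",(308,200,366,223),.010,any_); go("brush","scene",(228,240,270,298),.010,any_)
go("rej","side",(280,115,352,170),.07,any_); go("rej","scene",(110,293,215,410),.07,any_)
E
python3 m.py
```

```text
tray side [535.9569 273.9985] 273.3 179.5 95.8
tray scene [536.2173 274.8574] 269.3 181.6 95.8
100
sA side [ 638.937  -157.6454] 113.4 34.6 2.0
sA scene [ 636.8389 -156.0549] 111.3 30.6 2.1
sB side [648.5559  41.3641] 112.5 34.4 20.9
sB scene [647.2168  42.4574] 112.0 30.4 21.0
170
sA side [ 638.403  -158.4774] 110.0 28.0 2.5
sA scene [ 636.2692 -155.9417] 109.9 27.9 2.1
sB side [649.0242  40.6035] 109.9 27.9 21.2
sB scene [647.1019  42.8877] 109.2 27.0 21.0
200
sA side [ 638.7757 -158.3573] 108.2 25.9 2.3
sA scene [ 636.8572 -155.55  ] 108.4 26.1 2.2
sB side [648.8603  40.1901] 107.9 25.9 21.2
sB scene [647.3074  42.9566] 107.8 26.3 21.0
spat side [ 634.7522 -246.8328] 148.1 54.3 177.3
spat scene [ 632.9368 -248.7724] 146.3 48.6 178.8
brush side [ 451.2725 -157.2473] 148.1 45.4 176.2
brush scene [ 448.21   -155.9842] 151.8 32.9 170.6
rej side [ 537.3318 -401.4044] 207.4 205.7 96.7
rej scene [ 535.0275 -410.4954] 182.0 130.9 174.9
```

```bash
cat >> m.py <<'E'
print("----")
for t in (170,200,220):
  a=go("tray","side",(235,280,335,400),.017,br(t)); b=go("tray","scene",(345,160,485,265),.017,br(t))
yaw=np.radians(95.8);c=np.array([.5365,.2740]);Rm=np.array([[np.cos(yaw),-np.sin(yaw)],[np.sin(yaw),np.cos(yaw)]])
for p in [(261,308.6),(311.2,308.6)]:
  w=toplane(p,.042,*K["side"])[0]; print("ridge side",w,"tray xy",Rm.T@(w[:2]-c))
for p in [(340+219/5,155+210/5),(340+403/5,155+345/5)]:
  w=toplane(p,.042,*K["scene"])[0]; print("ridge scene",w,"tray xy",Rm.T@(w[:2]-c))
for l in (-.06,0,.06): print("lane",l,c+Rm@[-.064,l])
col=lambda lo:(lambda c:(c[:,:,0]-c[:,:,2]>lo)&(c[:,:,0]>110))
go("spatH","side",(245,172,308,194),.009,col(60)); go("spatH","scene",(232,318,290,386),.009,col(60))
go("brushH","side",(308,200,366,223),.011,col(60)); go("brushH","scene",(228,240,270,298),.011,col(60))
go("blade","side",(245,172,308,194),.008,br(130)); go("blade","scene",(232,318,290,386),.008,br(130))
go("bhead","side",(308,200,366,223),.014,br(80)); go("bhead","scene",(228,240,270,298),.014,br(80))
go("rejfloor","scene",(110,293,215,410),.005,br(125)); go("rejfloor","side",(280,115,352,170),.005,br(125))
E
python3 m.py | sed -n '/----/,$p'
```

```text
----
tray side [536.3875 274.5977] 271.4 175.8 95.8
tray scene [533.8511 274.7086] 265.8 176.4 95.8
tray side [531.4044 319.9391] 175.3 172.0 5.9
tray scene [534.4031 274.9597] 265.4 174.8 95.8
tray side [530.9362 320.4489] 174.4 169.2 5.9
tray scene [529.5338 322.6458] 174.7 168.5 5.7
ridge side [0.599  0.2167 0.042 ] tray xy [-0.0633 -0.0564]
ridge side [0.4812 0.2036 0.042 ] tray xy [-0.0644  0.0621]
ridge scene [0.4749 0.2208 0.042 ] tray xy [-0.0467  0.0667]
ridge scene [0.5932 0.2369 0.042 ] tray xy [-0.0426 -0.0527]
lane -0.06 [0.6027 0.2164]
lane 0 [0.543  0.2103]
lane 0.06 [0.4833 0.2043]
spatH side [ 612.5811 -250.1118] 100.7 22.1 178.7
spatH scene [ 609.8768 -246.9404] 101.1 17.4 178.4
brushH side [ 483.5486 -165.0677] 78.9 25.1 171.8
brushH scene [ 479.1409 -161.3423] 79.5 18.5 170.5
blade side [ 684.6359 -251.2366] 48.9 44.7 89.1
blade scene [ 682.0866 -249.3635] 46.5 45.1 88.7
bhead side [ 411.4588 -149.8699] 66.1 42.5 173.2
bhead scene [ 412.1082 -150.9749] 72.0 32.4 170.6
rejfloor scene [ 494.5952 -405.1312] 190.5 137.0 175.0
rejfloor side [ 537.0259 -492.1229] 174.3 134.4 174.7
```

```bash
cat >> h.py <<'E'
TC=np.array([.5352,.2746]);TY=np.radians(95.8)
def tr(x,y):
    c,s=np.cos(TY),np.sin(TY); return TC+np.array([[c,-s],[s,c]])@[x,y]
def yawopts(y): return [(y+np.pi)%(2*np.pi)-np.pi,(y+2*np.pi)%(2*np.pi)-np.pi]
E
python3 - <<'E'
from h import *
D=np.radians
for nm,p,z,y in [("lane0",tr(-.064,-.06),.017,TY),("lane1",tr(-.064,0),.017,TY),("lane2",tr(-.064,.06),.017,TY),("rej",[.535,-.41],.05,D(175)),
  ("sA",[.6373,-.1572],.0,D(2.2)),("sB",[.648,.0418],.0,D(21.1)),("brush",[.4626,-.16],.0,D(170.5)),("bbay",tr(.037,-.013),.005,TY+np.pi/2),("spat",[.6212,-.2488],.0,D(-1.4)),("sbay",tr(.101,.011),.005,TY-np.pi/2)]:
  for yy in yawopts(y):
    for zz in (z,.16):
      q=manip.ik([p[0],p[1],zz],DOWN(yy)); print(nm,np.array(p),round(np.degrees(yy)),zz,q)
K,T=cam("side")
im=cv2.imread("pics/side0.png")
for p in [(.53,-.08),(.55,-.05),(.72,-.05),(.55,.0),(.54,.07)]: 
  u=toimg([*p,0],K,T)[0].astype(int); print(p,u,im[u[1]-12:u[1]+12,u[0]-20:u[0]+20].max())
E
```

```text
lane0 [0.6014 0.217 ] 96 0.017 [ 0.3463  0.5646 -0.0739  0.9323  0.      1.8159]
lane0 [0.6014 0.217 ] 96 0.16 [0.3463 0.4628 0.1408 1.2488 0.     1.8159]
lane0 [0.6014 0.217 ] -84 0.017 [ 0.3463  0.5646 -0.0739  0.9323  0.     -1.3257]
lane0 [0.6014 0.217 ] -84 0.16 [ 0.3463  0.4628  0.1408  1.2488  0.     -1.3257]
lane1 [0.5417 0.2109] 96 0.017 [ 0.3713  0.4813 -0.2306  0.859   0.      1.8409]
lane1 [0.5417 0.2109] 96 0.16 [ 0.3713  0.3648 -0.0164  1.1895  0.      1.8409]
lane1 [0.5417 0.2109] -84 0.017 [ 0.3713  0.4813 -0.2306  0.859   0.     -1.3007]
lane1 [0.5417 0.2109] -84 0.16 [ 0.3713  0.3648 -0.0164  1.1895  0.     -1.3007]
lane2 [0.482  0.2049] 96 0.017 [ 0.4019  0.4008 -0.3748  0.7952  0.      1.8715]
lane2 [0.482  0.2049] 96 0.16 [ 0.4019  0.27   -0.1566  1.1442  0.      1.8715]
lane2 [0.482  0.2049] -84 0.017 [ 0.4019  0.4008 -0.3748  0.7952  0.     -1.2701]
lane2 [0.482  0.2049] -84 0.16 [ 0.4019  0.27   -0.1566  1.1442  0.     -1.2701]
rej [ 0.535 -0.41 ] 175 0.05 [-0.6539  0.5889  0.068   1.0499  0.     -0.5666]
rej [ 0.535 -0.41 ] 175 0.16 [-0.6539  0.5238  0.2446  
[... 1508 characters left out ...]
0.      2.7851]
spat [ 0.6212 -0.2488] -1 0.16 [-0.381   0.5151  0.2295  1.2852  0.      2.7851]
spat [ 0.6212 -0.2488] 179 0.0 [-0.381   0.6246 -0.0073  0.9389  0.     -0.3565]
spat [ 0.6212 -0.2488] 179 0.16 [-0.381   0.5151  0.2295  1.2852  0.     -0.3565]
sbay [0.514 0.374] 6 0.005 [ 0.6289  0.571  -0.0979  0.9019  0.     -2.6139]
sbay [0.514 0.374] 6 0.16 [ 0.6289  0.4566  0.1304  1.2446  0.     -2.6139]
sbay [0.514 0.374] -174 0.005 [ 0.6289  0.571  -0.0979  0.9019  0.      0.5277]
sbay [0.514 0.374] -174 0.16 [0.6289 0.4566 0.1304 1.2446 0.     0.5277]
(0.53, -0.08) [305 230] 32
(0.55, -0.05) [296 238] 32
(0.72, -0.05) [234 233] 240
(0.55, 0.0) [294 252] 246
(0.54, 0.07) [294 273] 236
```

```bash
cat >> h.py <<'E'
D=np.radians
def st(m=""): print(m,"t",round(manip.current_t(),2),"pos",manip.current_eef_pos(),"gap",round(manip.current_finger_gap(),4),"F",np.array(manip.current_ft_force()))
def above(p,yaw,z): manip.reach([p[0],p[1],z],DOWN(yaw))
def to(p,z,speed=.15,th=None): return manip.move_l([p[0],p[1],z],speed=speed,threshold=th)
YB=TY-np.pi  # tool yaw for brackets in tray
E
python3 - <<'E'
from h import *
st("0")
p=tr(-.064,-.06)
manip.command_gripper(.048); st("grip")
above(p,YB,.10); st("above")
c=to(p,.018,.12,8); st("down %s"%c)
manip.command_gripper(0.0); st("closed")
save("w1.png",vision.get_image("wrist"))
E
```

```text
0 t 0.15 pos [0.153  0.5019 0.2308] gap 0.0856 F [ 0.5052  0.2439 -0.0295]
grip t 0.61 pos [0.153  0.5022 0.2313] gap 0.0483 F [ 0.7513 -1.0776  0.5027]
above t 3.07 pos [0.6012 0.2174 0.1002] gap 0.048 F [-1.1121  0.6132 -0.8939]
down False t 3.9 pos [0.6018 0.2172 0.0186] gap 0.048 F [ 0.0063 -0.4018 -0.2103]
closed t 4.21 pos [0.6022 0.2172 0.0191] gap 0.0268 F [0.4047 0.474  5.7323]
```

View pics/w1.png

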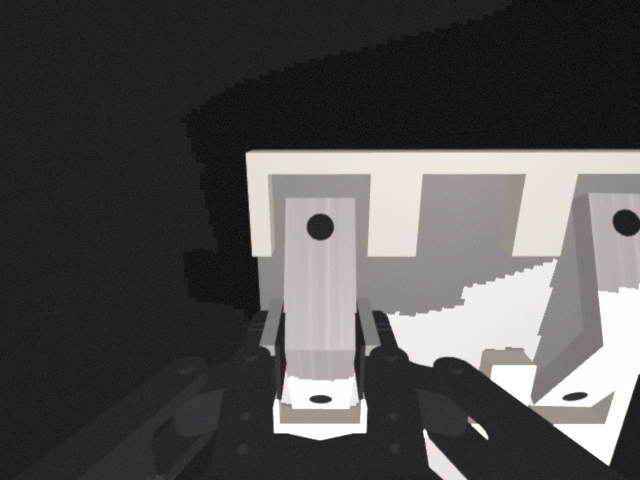

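The wrist view shows the bracket held at the ridge, between the fingers at (270–370, 350). Next I'll carry it to the reject box.

```bash
cat >> h.py <<'E'
RJ=np.array([.536,-.409]);RY=D(175)
E
python3 - <<'E'
from h import *
p=tr(-.064,-.06)
to(p,.16,.12); st("lift")
above(RJ,RY,.16); st("over box")
save("w2.png",vision.get_image("wrist"))
to(RJ,.05,.12,10); st("in box")
manip.command_gripper(.048); st("open")
to(RJ,.18,.15)
p=tr(-.064,.06)
above(p,YB,.10); st("above")
save("s2.png",vision.get_image("scene"));save("d2.png",vision.get_image("side"))
c=to(p,.018,.12,8); st("down %s"%c)
manip.command_gripper(0.0); st("closed")
save("w3.png",vision.get_image("wrist"))
E
```

```text
lift t 5.59 pos [0.6009 0.2168 0.1591] gap 0.0268 F [-0.5609 -0.6164 -1.3932]
over box t 7.84 pos [ 0.5367 -0.4081  0.1601] gap 0.0263 F [-0.3987  0.5068 -0.7035]
in box t 8.96 pos [ 0.5365 -0.4093  0.0509] gap 0.0267 F [0.81   0.5858 0.2031]
open t 9.3 pos [ 0.5362 -0.4091  0.0505] gap 0.0482 F [ 1.0104  0.2517 -0.0633]
above t 12.54 pos [0.4826 0.2043 0.1001] gap 0.0482 F [ 0.3734 -0.1356  1.0226]
down False t 13.47 pos [0.4824 0.205  0.0185] gap 0.0479 F [ 0.4334 -0.1163  0.3006]
closed t 13.78 pos [0.4828 0.2052 0.0189] gap 0.0268 F [-0.5764 -0.9534  6.4819]
```

View pics/d2.png

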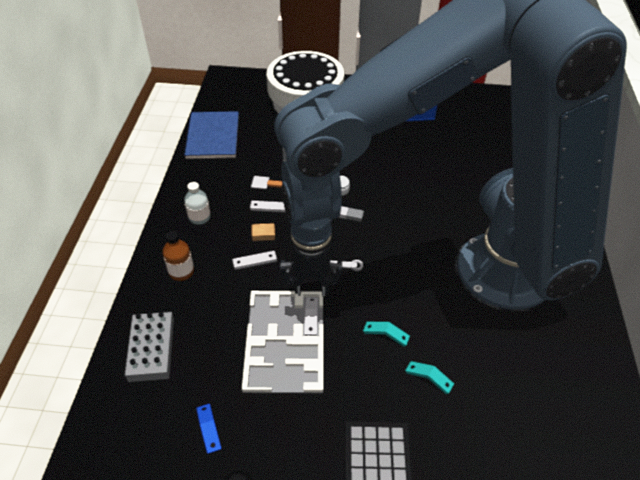

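View pics/w3.png

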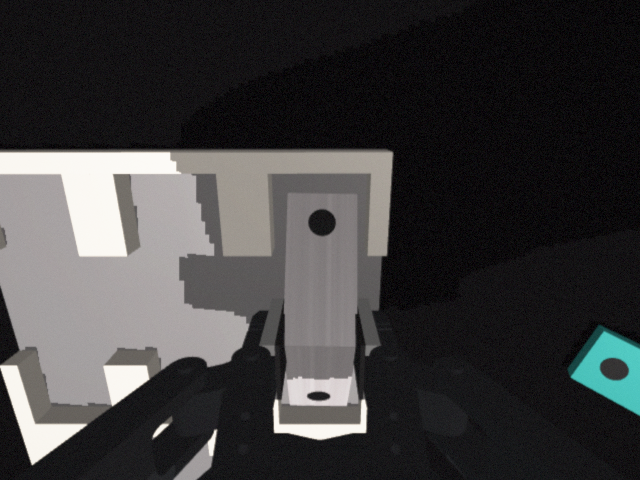

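View pics/s2.png

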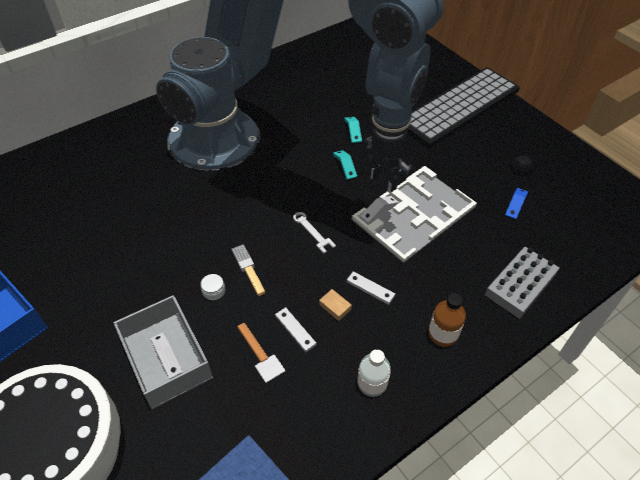

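The first bent bracket is in the reject box (scene 165,355) and the second is gripped. I'll drop it, touch the bench once to calibrate fingertip height, then look again.

```bash
python3 - <<'E'
from h import *
p=tr(-.064,.06)
to(p,.16,.12); st("lift")
above(RJ,RY,.16); st("over box")
to(RJ,.065,.12,10); st("in box")
manip.command_gripper(.048); st("open")
to(RJ,.18,.15)
p=[.54,-.075]
above(p,D(-178),.06)
manip.command_gripper(.028)
to(p,.02,.12)
c=to(p,-.012,.02,4); st("touch %s"%c)
to(p,.16,.2); manip.command_gripper(.045)
manip.reach([.30,.25,.30],DOWN(D(-178)));st()
save("s4.png",vision.get_image("scene"));save("d4.png",vision.get_image("side"))
E
```

```text
lift t 15.17 pos [0.4815 0.2047 0.1593] gap 0.0268 F [ 0.2806  0.491  -1.8413]
over box t 17.37 pos [ 0.5366 -0.4079  0.1601] gap 0.0268 F [-0.0722 -0.382  -1.183 ]
in box t 18.31 pos [ 0.5365 -0.4092  0.0658] gap 0.0268 F [ 0.0784  0.7679 -0.6581]
open t 18.65 pos [ 0.5362 -0.4092  0.0656] gap 0.0481 F [ 0.0954 -0.6488 -0.1377]
touch True t 22.73 pos [ 0.5399 -0.075  -0.0002] gap 0.028 F [-0.5308 -0.5387  6.5656]
 t 25.56 pos [0.3004 0.2497 0.2997] gap 0.0447 F [-0.7014 -0.5451 -0.3795]
```

View pics/s4.png

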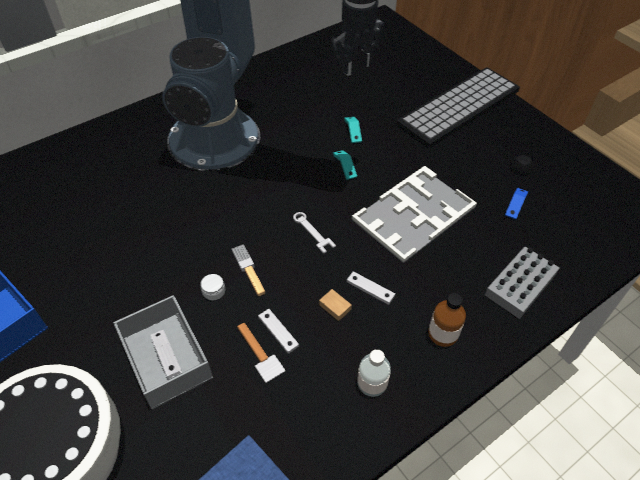

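View pics/d4.png

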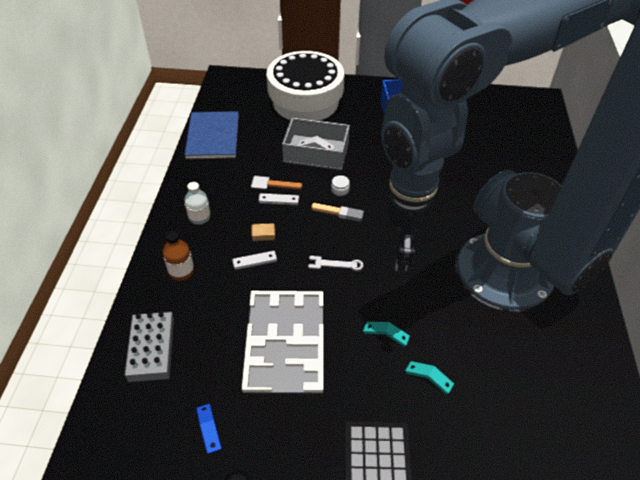

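Straight bracket A was knocked towards the spatula (it is now at side 279,199). Both bent brackets are in the box. I'll remeasure A.

```bash
cat > m2.py <<'E'
from h import *
import sys
tag=sys.argv[1]
K={n:cam(n) for n in ["scene","side"]}
I={n:cv2.imread(f"pics/{p}{tag}.png")[:,:,::-1] for n,p in (("scene","s"),("side","d"))}
def go(name,n,r,z,f):
    x0,y0,x1,y1=r; c=I[n][y0:y1,x0:x1].astype(int)
    o=rect(f(c),z,*K[n],off=(x0,y0)); print(name,n,o[0],round(o[1],1),round(o[2],1),round(o[3],1)); return o
br=lambda t:(lambda c:(c.min(2)>t)&(c.max(2)-c.min(2)<40))
col=lambda lo:(lambda c:(c[:,:,0]-c[:,:,2]>lo)&(c[:,:,0]>110))
E
cat > m3.py <<'E'
from m2 import *
go("sA","side",(250,191,310,208),.010,br(170)); go("sA","scene",(254,305,302,354),.010,br(170))
go("sB","side",(225,245,285,272),.010,br(170)); go("sB","scene",(340,266,400,308),.010,br(170))
go("spatH","side",(245,172,308,194),.009,col(60)); go("spatH","scene",(232,318,290,386),.009,col(60))
E
python3 m3.py 4
```

```text
sA side [ 619.7551 -190.1788] 110.0 28.2 1.8
sA scene [ 617.4628 -187.4492] 110.0 27.9 2.2
sB side [648.7485  40.5197] 109.4 27.9 21.2
sB scene [647.3163  42.97  ] 108.8 27.0 21.0
spatH side [ 612.592  -249.9575] 100.7 22.1 179.0
spatH scene [ 609.8768 -246.9404] 101.1 17.4 178.4
```

```bash
cat >> h.py <<'E'
def pick(p,yaw,z=.0015,op=.042,name="",lift=.10):
    manip.command_gripper(op)
    above(p,yaw,.09); 
    c=to(p,z,.10,8); st(name+" down %s"%c)
    manip.command_gripper(0.0); st(name+" closed")
    to(p,lift,.12); st(name+" lift")
def place(p,yaw,z=.0075,op=.040,name=""):
    above(p,yaw,.09); st(name+" above")
    c=to(p,z,.08,8); st(name+" low %s"%c)
    manip.command_gripper(op); manip.dwell(.15)
    to(p,.10,.12); st(name+" up")
E
python3 - <<'E'
from h import *
pick([.648,.0418],D(21.1-180),name="sB")
save("w5.png",vision.get_image("wrist"))
p=tr(-.064,-.06); above(p,YB,.09); st()
save("w6.png",vision.get_image("wrist"))
E
```

```text
sB down False t 28.58 pos [0.6485 0.0418 0.0022] gap 0.0422 F [ 0.9671 -1.2028 -0.4901]
sB closed t 28.87 pos [0.6487 0.0418 0.0027] gap 0.026 F [-1.4135 -0.2266  6.1219]
sB lift t 29.84 pos [0.6475 0.0418 0.0992] gap 0.026 F [ 0.4135 -1.0437 -2.2249]
 t 30.86 pos [0.6014 0.2166 0.0897] gap 0.0257 F [-0.351   0.2756 -1.1046]
```

View pics/w6.png

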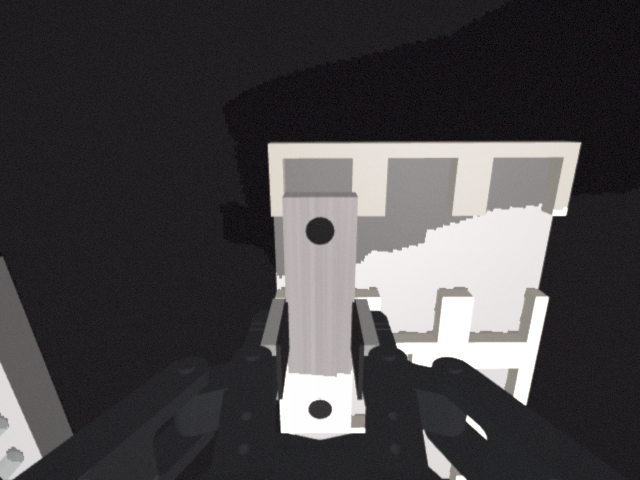

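The bracket is level in the grip and lines up with lane 0. Placing it.

```bash
python3 - <<'E'
from h import *
place(tr(-.064,-.06),YB,name="sB")
save("w7.png",vision.get_image("wrist"))
save("s7.png",vision.get_image("scene"));save("d7.png",vision.get_image("side"))
E
python3 m3.py 7
```

```text
sB above t 31.16 pos [0.6017 0.2163 0.09  ] gap 0.0258 F [ 0.1692  0.3163 -0.0372]
sB low True t 32.15 pos [0.6007 0.2168 0.0077] gap 0.0258 F [-1.3633 -0.4761  4.8151]
sB up t 33.52 pos [0.6009 0.2168 0.0992] gap 0.04 F [-0.3231 -0.7429  0.2601]
sA side [ 597.8427 -191.0903] 66.2 28.0 2.0
sA scene [ 617.4628 -187.4492] 110.0 27.9 2.2
sB side [666.8101   2.6173] 0.0 0.0 0.0Traceback (most recent call last):
  File "m3.py", line 3, in <module>
    go("sB","side",(225,245,285,272),.010,br(170)); go("sB","scene",(340,266,400,308),.010,br(170))
                                                    ~~^^^^^^^^^^^^^^^^^^^^^^^^^^^^^^^^^^^^^^^^^^^^^
  File "m2.py", line 8, in go
    o=rect(f(c),z,*K[n],off=(x0,y0)); print(name,n,o[0],round(o[1],1),round(o[2],1),round(o[3],1)); return o
  File "h.py", line 21, in rect
    c=max(cs,key=cv2.contourArea)[:,0,:]+np.array(off)
      ~~~^^^^^^^^^^^^^^^^^^^^^^^^
ValueError: max() iterable argument is empty
```

View pics/w7.png

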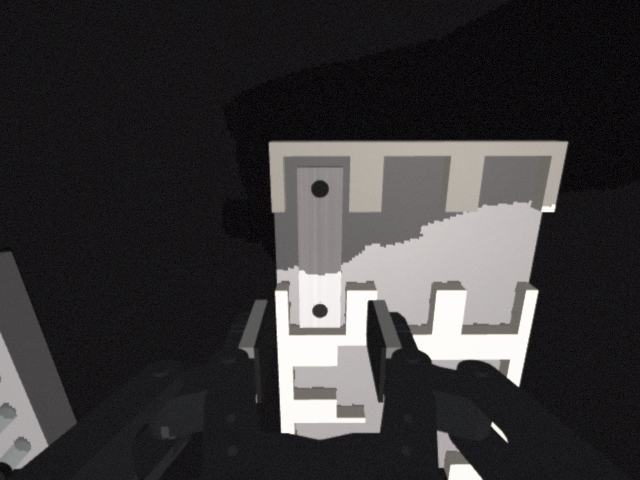

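View pics/s7.png

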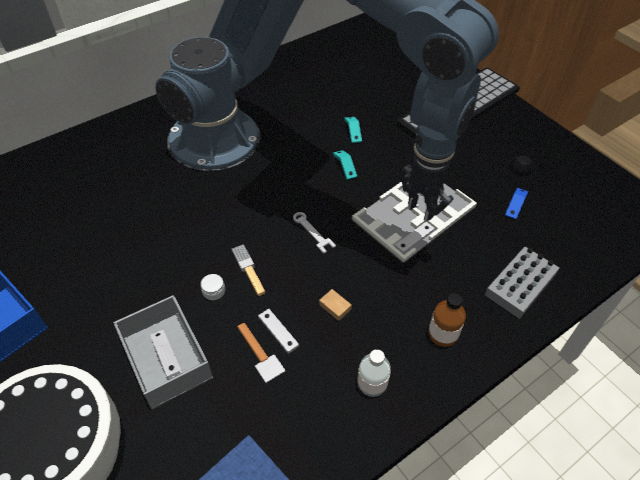

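Bracket B lies flat and centred in lane 0 (wrist view 320,250), and A hasn't moved since. Now A goes to lane 2.

```bash
python3 - <<'E'
from h import *
pick([.6186,-.1888],D(2.0-180),name="sA",op=.040)
save("w8.png",vision.get_image("wrist"))
place(tr(-.064,.06),YB,name="sA")
save("w9.png",vision.get_image("wrist"))
manip.command_gripper(.035)
manip.reach([.30,.25,.30],DOWN(D(-178)));st()
save("s9.png",vision.get_image("scene"));save("d9.png",vision.get_image("side"))
E
python3 - 9 <<'E'
from m2 import *
for z in (.009,.006): go("spatH","side",(245,172,308,194),z,col(60)); go("spatH","scene",(232,318,290,386),z,col(60))
go("brushH","side",(308,200,366,223),.011,col(60)); go("brushH","scene",(228,240,270,298),.011,col(60))
E
```

```text
sA down False t 36.42 pos [ 0.6191 -0.1889  0.0022] gap 0.04 F [ 0.1081 -0.9618  0.6396]
sA closed t 36.69 pos [ 0.6193 -0.189   0.0026] gap 0.0261 F [-1.1012  0.3573  5.9548]
sA lift t 37.67 pos [ 0.6181 -0.1886  0.0992] gap 0.0261 F [-0.523  -0.1883 -1.0444]
sA above t 39.26 pos [0.4826 0.2044 0.09  ] gap 0.0258 F [-0.2001 -0.1536 -0.123 ]
sA low True t 40.26 pos [0.4813 0.2045 0.0076] gap 0.0258 F [-0.4206  0.1404  5.8952]
sA up t 41.62 pos [0.4815 0.2047 0.0994] gap 0.0401 F [ 0.6735  0.0564 -0.3789]
 t 43.58 pos [0.3001 0.25   0.2997] gap 0.0345 F [ 0.941  -0.4028  0.8125]
spatH side [ 612.5735 -250.0555] 100.7 21.8 178.3
spatH scene [ 609.8768 -246.9404] 101.1 17.4 178.4
spatH side [ 613.1387 -253.2313] 101.0 21.8 178.3
spatH scene [ 608.3448 -246.2936] 101.4 17.4 178.4
brushH side [ 483.637 -164.709] 79.0 25.2 170.8
brushH scene [ 479.1409 -161.3423] 79.5 18.5 170.5
```

View pics/d9.png

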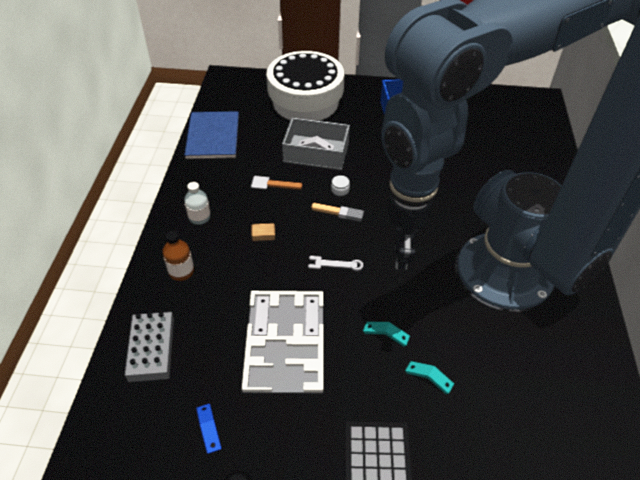

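View pics/w9.png

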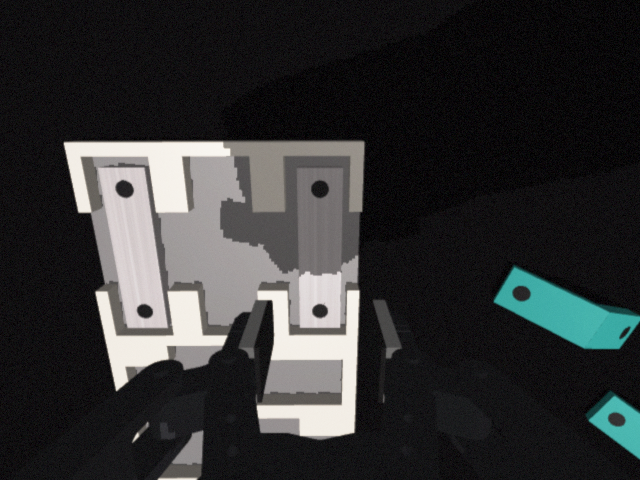

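Both straight brackets lie flat in lanes 0 and 2. The brush and spatula haven't moved. I'll pick the brush next, after checking finger clearance to the tin.

```bash
python3 - <<'E'
from h import *
K,T=cam("side"); print("tin",toplane([341,182],.035,K,T))
p=[.4626,-.160]
pick(p,D(170.5),z=.004,op=.034,name="brush")
save("w10.png",vision.get_image("wrist"))
above(tr(.037,-.013),TY+np.pi/2,.09); st()
save("w11.png",vision.get_image("wrist"))
E
```

```text
tin [[ 0.447  -0.2482  0.035 ]]
brush down False t 46.68 pos [ 0.463  -0.16    0.0045] gap 0.034 F [ 0.6817  0.4478 -0.1751]
brush closed t 46.98 pos [ 0.4631 -0.1602  0.0049] gap 0.016 F [-0.6152 -0.2309  5.1074]
brush lift t 47.92 pos [ 0.4622 -0.1598  0.0994] gap 0.0157 F [-0.0164 -0.9536 -0.8767]
 t 49.73 pos [0.5447 0.3116 0.0901] gap 0.0161 F [-0.086   0.1859 -0.242 ]
```

View pics/w11.png

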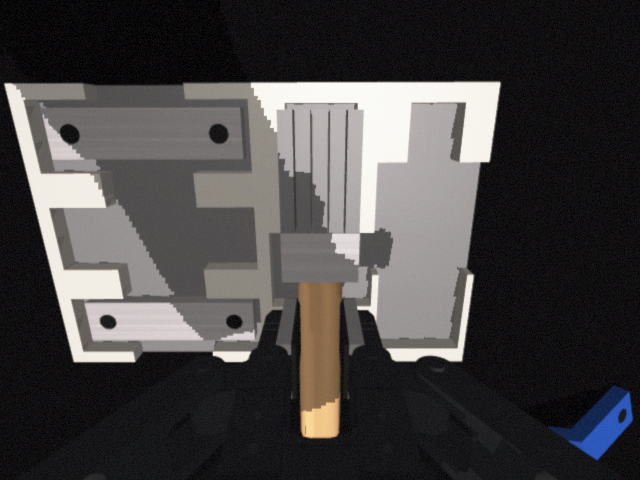

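```bash
python3 - <<'E'
from h import *
K,T=cam("wrist"); P=np.array(manip.current_eef_pos());Rt=R.from_rotvec(manip.current_tcp_rot()).as_matrix()
for u in [(278,108),(362,108),(302,433),(338,433)]:
  print(u,Rt.T@(toplane(u,P[2]+.009,K,T)[0]-P))
print(np.degrees(np.arctan2(Rt[1,0],Rt[0,0])))
E
```

```text
(278, 108) [ 0.0853 -0.0141 -0.009 ]
(362, 108) [ 0.0853  0.0144 -0.009 ]
(302, 433) [-0.055  -0.0079 -0.009 ]
(338, 433) [-0.0549  0.0086 -0.009 ]
-174.29445288479357
```

The brush head is 85 mm ahead of the TCP, as expected, and the brush is straight in the grip. Placing it.

```bash
python3 - <<'E'
from h import *
place(tr(.037,-.013),TY+np.pi/2,z=.0098,op=.032,name="brush")
save("w12.png",vision.get_image("wrist"))
manip.reach([.30,.25,.30],DOWN(D(-178)));st()
save("s12.png",vision.get_image("scene"));save("d12.png",vision.get_image("side"))
E
python3 - 12 <<'E'
from m2 import *
go("spatH","side",(245,172,308,194),.009,col(60)); go("spatH","scene",(232,318,290,386),.009,col(60))
E
```

```text
brush above t 50.02 pos [0.5447 0.3121 0.0901] gap 0.0161 F [ 0.7425 -0.203  -0.0067]
brush low True t 50.98 pos [0.5437 0.3123 0.0099] gap 0.0163 F [-0.5371 -0.2451  6.0376]
brush up t 52.34 pos [0.544  0.3125 0.0993] gap 0.0317 F [ 0.1925  0.3505 -0.0184]
 t 53.62 pos [0.3006 0.2503 0.2993] gap 0.0323 F [ 0.2621  0.2622 -0.2094]
spatH side [ 612.5811 -250.1118] 100.7 22.1 178.7
spatH scene [ 609.8768 -246.9404] 101.1 17.4 178.4
```

View pics/w12.png

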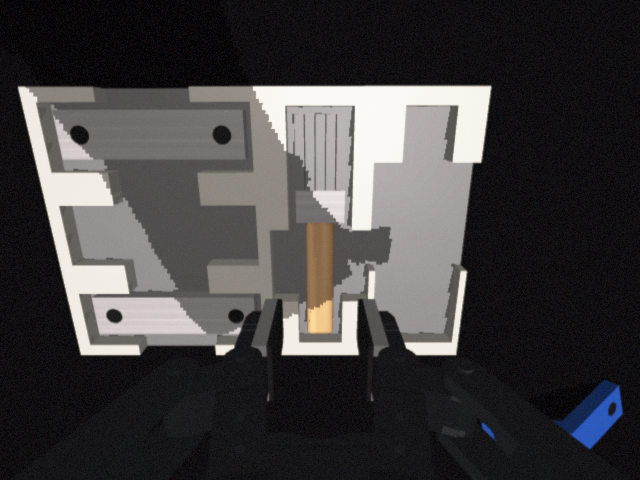

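View pics/s12.png

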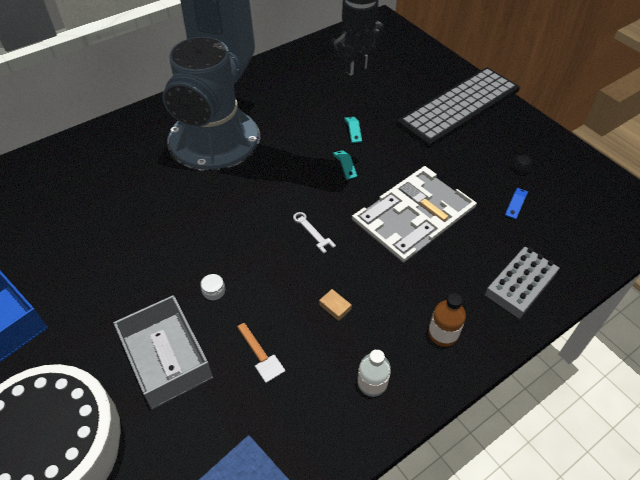

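The brush is flat in its bay with the head in the head pocket. Now the spatula.

```bash
python3 - <<'E'
from h import *
pick([.6212,-.2488],D(178.6),z=.003,op=.036,name="spat")
above(tr(.101,.011),TY+np.pi/2,.09); st()
save("w13.png",vision.get_image("wrist"))
E
```

```text
spat down False t 57.2 pos [ 0.6217 -0.249   0.0037] gap 0.036 F [ 0.0922 -0.059  -0.9146]
spat closed t 57.5 pos [ 0.6218 -0.249   0.0041] gap 0.016 F [-0.6035  0.8227  6.349 ]
spat lift t 58.46 pos [ 0.6207 -0.2486  0.0991] gap 0.0158 F [-0.0853  0.012   0.068 ]
 t 60.72 pos [0.5147 0.3732 0.09  ] gap 0.0161 F [-0.6431 -0.7447 -1.8724]
```

View pics/w13.png

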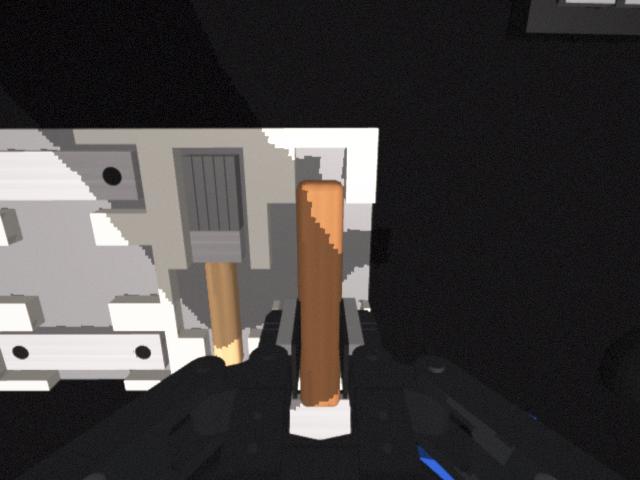

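```bash
python3 - <<'E'
from h import *
K,T=cam("wrist"); P=np.array(manip.current_eef_pos());Rt=R.from_rotvec(manip.current_tcp_rot()).as_matrix()
for u in [(320,181),(320,404)]:
  print(u,Rt.T@(toplane(u,P[2]+.008,K,T)[0]-P))
place(tr(.101,.011),TY+np.pi/2,z=.009,op=.032,name="spat")
save("w14.png",vision.get_image("wrist"))
manip.reach([.30,.25,.30],DOWN(D(-178)));st()
save("s14.png",vision.get_image("scene"));save("d14.png",vision.get_image("side"))
b=cv2.imread("pics/s14.png");a=cv2.imread("pics/d14.png")
cv2.imwrite("pics/c14.png",np.vstack([cv2.resize(b[155:265,340:490],None,fx=4,fy=2.7),cv2.resize(a[285:395,235:385],None,fx=4,fy=2.7)]))
E
```

```text
(320, 181) [ 0.0604  0.0002 -0.008 ]
(320, 404) [-0.0394  0.0003 -0.008 ]
spat above t 61.02 pos [0.5143 0.3736 0.09  ] gap 0.016 F [-0.0457  1.2521 -1.7446]
spat low True t 61.99 pos [0.5134 0.3735 0.0091] gap 0.0157 F [ 0.1222 -0.0289  5.2845]
spat up t 63.36 pos [0.5137 0.3737 0.0993] gap 0.0323 F [-0.7308 -0.5483  0.4283]
 t 64.62 pos [0.3005 0.2504 0.2993] gap 0.0319 F [-0.4206 -0.1701 -0.1622]
```

View pics/w14.png

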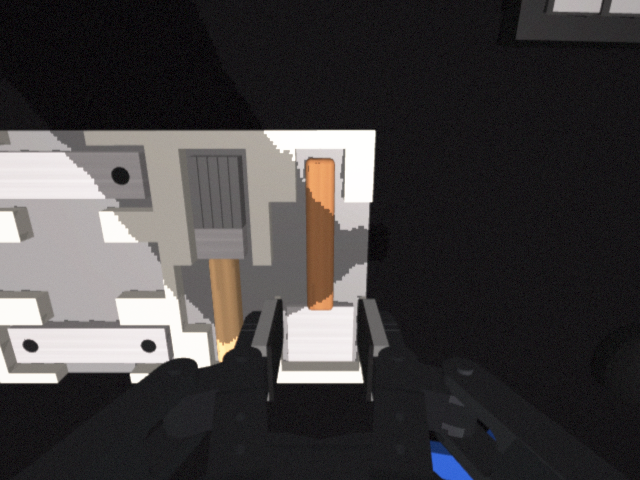

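View pics/c14.png

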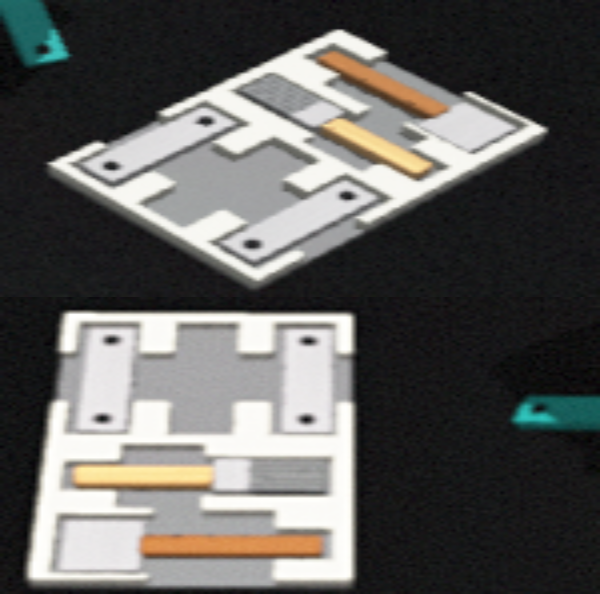

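View pics/d14.png

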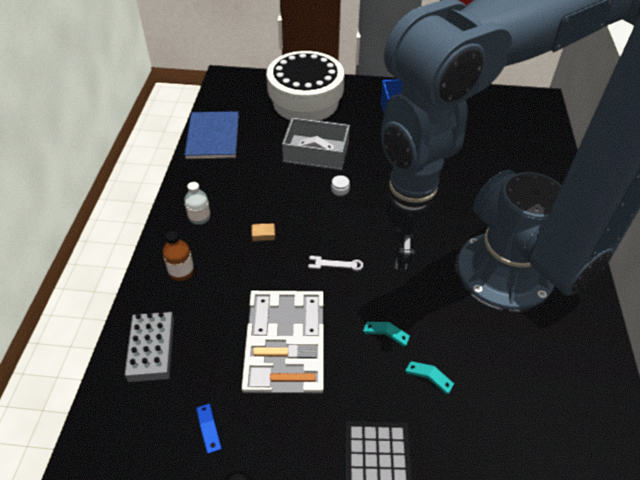

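Everything sits flat in its compartment, and the bystanders are where they started. One last check that both bent brackets are in the box.

```bash
python3 - <<'E'
import cv2,numpy as np
f=lambda n,r:cv2.resize(cv2.imread(n)[r[1]:r[3],r[0]:r[2]],(390,450),interpolation=cv2.INTER_CUBIC)
cv2.imwrite("pics/c15.png",np.hstack([f("pics/s2.png",(110,290,215,410)),f("pics/s14.png",(110,290,215,410))]))
E
```

```text
(no output)
```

View pics/c15.png

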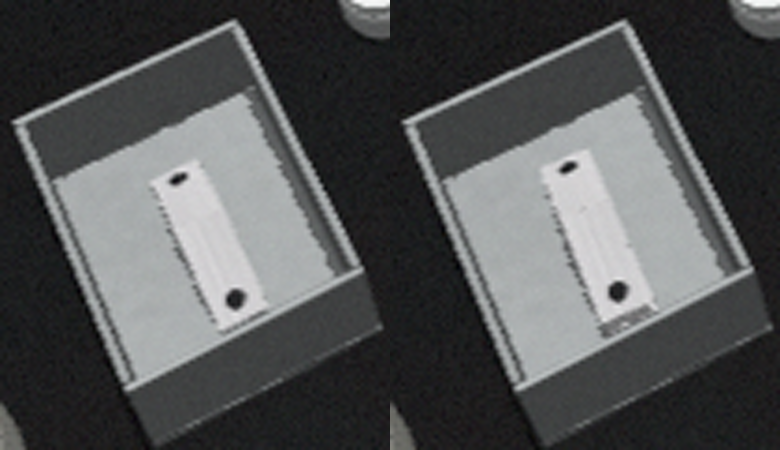

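The right-hand crop shows the second bent bracket nested on the first, with the lower one's edge visible beneath it. Both are inside the box, so I'm handing in.

```bash
python3 - <<'E'
from h import *
manip.job_done(); st()
E
```

```text
the job is handed in; nothing more can be done
the job is handed in; nothing more can be done
```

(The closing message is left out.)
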